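# Buff a brass knob blank through the guard window

## Robot

A 6-joint arm with a two-finger parallel gripper is mounted at the origin on the work surface; the furniture and walls round the work are solid. World frame = base frame: x ahead of the robot, y to its left, z up, the work surface at z = 0. Lengths are in m, angles in rad, forces in N, time in s.
With the tool pointing down it reaches from about 0.35 to 0.975 m from the base axis. Payload 4.9 kg.
Tool frame: the origin (TCP) lies at the very end of the fingers, on their centre line; the grasp point (between the pads) lies 19 mm behind it (ctrl.grasp_offset is the distance from the TCP to the grasp point, in m); z points along the fingers, y is the line along which they close (so a half turn about z gives the same grasp; the last joint's range is limited). The gripper opens to 85 mm and grips with 20 to 120 N. Pads are 22 mm wide; open, the fingers measure 114 mm over their backs; the gripper's body (76 mm by 85 mm) begins 54 mm behind the grasp point. The pads swing forward as they close: fully open they stand 13 mm farther back than shut.
Start: joints at [1.008, 0.053, 1.613, -0, 1.476, -0.119], TCP at [0.268, 0.564, 0.231] pointing down, gripper open.
Joint ranges: [-3.01, 3.01], [-1.01, 2.22], [0.06, 2.58], [-1.02, 4.17], [0.09, 2.62], [-3.14, 3.14]. Speed limits (rad/s): [2.57, 2.57, 3.14, 3.14, 3.14, 3.14].

## Interface

Orientations are given as a rotation vector (axis times angle).
In Python, from station import ctrl, optics gives the robot as it stands.
- The arm moves only by the shell command python3 -m handwheel 'ROWS' [OPENING] [FORCE]. ROWS is JSON, a list of rows, each an object of numbers: "tx", "ty", "tz": the shift along the tool's x, y, z in mm; "roll": the turn about the tool's z in rad. A call has 1 to 12 rows; each row shifts and turns the commanded pose from where the row before left it, along the tool's axes as they then stand; what a row does not reach is not made up. A row lasts 1/12 s, in which the tool goes at most 41.7 mm and 7.16 degrees, less where a joint would pass 70% of its speed; a pose out of reach is approached as far as the arm can. A call with a gripper value outside its range is refused whole. OPENING is the finger opening in mm, from 0 to 85.4, set as the call begins (- or left out, the last holds). The fingers move at their own pace and stop on an object; FORCE is the grip in N (left out, the last holds). Time passes only in rows, so rows that do not move let the fingers close. It gives the time, the measured TCP pose, the force, the opening and the grip force at its end, in the units of the state.
- ctrl.get_obs(): the state, without advancing time (a new reading comes with each control period).
- optics.get_image(name): name is "scene" or "top" or "wrist"; returns (picture, depth): 420x560x3 uint8, red, green, blue; 420x560 float32, m along the optical axis (not along the pixel's ray), 0 where there is no reading.
- optics.camera_params(name): a dict with "mtx" (3x3 intrinsics, pixels), "extrinsics" (4x4, takes a point from camera to world coordinates); the wrist camera has in their place "tool_from_camera" (4x4, takes a point from camera to tool coordinates, whose origin is the TCP and whose axes are the flange's). Camera axes: x right, y down, z forward; pixel columns grow to the right and rows downward; lengths in m; the calibration is good to about 2 mm. The wrist camera is an equidistant fisheye: a pixel r from the principal point sees the ray r / f radians off the axis. A picture is of the moment at which its call begins: read the wrist's pose just before it. camera_params takes no time and is no camera call.
- ctrl.finish_job(): hands the job in; it is judged then, once.
The state is a dict: "t": time; "q": joint angles; "dq": joint speeds; "effort": joint torques, N m; "tool_pos": TCP position; "tool_rot": TCP orientation; "contact_force": force on the tool from outside, world axes, zero at the start; "wrist_torque": the same for the moment, N m; "opening": finger opening in m; "grip_force": force on a finger pad.
Only numpy, scipy, OpenCV 4.12 (cv2) and the standard library are available. Lean on these libraries where they do the work, as an engineer would, in place of code of your own. Each camera call takes 0.05 s, during which the arm holds its last target. There are 200 camera calls.

## Task

Slide the dust shutter on the buffing machine's guard fully open, then take the brass disc out of the rack and leave the two aluminium discs in it and all else undisturbed. Pass the brass disc edge-on down through the window and press its rim on the sprung wheel until the wheel has sunk about 5 mm, half of its travel, without running it onto its stop. Finish while still holding the disc there; do not let go.

Things in the scene. Friction and masses are not known exactly. Their poses are not given: they have to be found in the camera images.
- buffer: the buffing machine, fixed to the bench, origin on the bench below the window, axes as the window. Green guard 206 mm high, 84 mm either way along x (lower: stop button to 105 mm on -x, pipe stub to 119 mm on +x), 42 mm on -y, 88 mm on +y; then the blue motor, 150 mm high, to +195 mm. On the guard's top: shutter guides 6.5 mm high, 55 to 65 mm either way along x, and a 5 mm strip 76 mm out on +y.
- window (a point): centre of the window in the guard's top face, 206 mm above the bench. x along the window, y across it to the motor, z up. White insert: throat 97 mm long (x), 19 mm wide (y), 10 mm deep, under a 4 mm deep 45-degree lead-in all round (105 x 27 mm at the top). Free space below; the upright wheel stands under it in the same plane (x-z).
- shutter_knob (a point): top centre of the black knob on the steel-grey dust shutter, 30 mm above the guard's top face; the knob is 16 mm across over its upper 14 mm (narrower below). The shutter is a 3 mm plate, 119 mm (x) by 36 mm (y), lying on the guard top over the window; the knob is 8 mm off its middle towards +y. Axes as the window.
- dust_shutter (a joint): travel of the shutter along the window's +y, in m: 0 closed over the window, 0.050 fully open (at its stop). About 2 N of friction; it stays where it is left.
- brass_blank: the brass disc that stands on edge in the rack (the others of brass lie flat on the bench and are not needed): 93 mm across, 17 mm thick, about 0.93 kg. Origin at the middle of one flat face; its z is the disc's axis and points to the other face.
- brass_blank_centre (a point): the middle of the brass disc, axes as the body. Take it from above across its thickness, at the top; fingertips at most 30 mm below its top edge stay clear of the guard when the disc is in.
- buff_wheel: the black buffing wheel under the window: 125 mm across, 35 mm wide, does not turn (switched off). Origin on its axis at the motor-side face, its z along its axis.
- wheel_top (a point): highest point of the buffing wheel's rim, straight under the window's centre, 48 mm below the guard's top face when not pressed (the disc touches it when the disc's centre is about 2 mm below that face). Moves down with the wheel.
- sprung_head (a joint): how far the wheel with its motor has been pushed down on its springs, in m: 0 at rest on the upper stop, 0.010 on the lower stop. It gives at about 11 N (more than the disc weighs) and then 1.2 N for each mm.
- disc_rack: wooden rack fixed to the bench, 100 x 238 x 50 mm, origin under its middle. Three places along its y (-70, 0, +70 mm); discs stand there on edge on two rails, axis along the rack's y, centre 58 mm and top 105 mm above the bench, each between four 8 mm pegs (20 mm gap), 28 mm either way along x, up to 70 mm high.
- alu_blank_a: aluminium disc standing in the rack, 93 x 17 mm, to be left where it is. Origin at the middle of one face, z its axis.
- alu_blank_b: the second aluminium disc in the rack, the same. To be left where it is.
- compound_bar: green polishing bar, 48 x 126 x 42 mm, lying on the bench beyond the gap between machine and rack; not needed. Origin under its middle.
- oil_bottle: squeeze bottle with a red nozzle, 52 mm across, 166 mm high, standing beyond the rack; not needed. Origin under its middle.
There are look-alikes about, which are no part of the job. Leave any green look-alike of the brass_blank alone.

How it is judged:
On the way, in this order (a step that is already met when the one before it is completed fails the run):
1. the shutter is fully open (within 6 mm of its stop) with the brass disc still in the rack (value of joint dust_shutter above 0.044 m and distance of brass_blank_centre from where it was at the start of the episode below 0.02 m), for 0.2 s.
2. the brass disc is held clear above the rack (height (world z) of brass_blank_centre above 0.125 m and contact force between the fingers and brass_blank above 2 N), for 0.2 s.
3. the disc is held, entering the window from above: its lower edge at the guard's top, over the opening (z of brass_blank_centre in the frame of window between 0 and 0.045 m and horizontal distance between brass_blank_centre and window below 0.006 m and contact force between the fingers and brass_blank above 2 N), for 0.1 s.
At the end, for the whole second after the job is handed in: The fingers grip the disc (over 3 N); its centre is within 5 mm of the window in plan, 3 to 13 mm below the guard top, square within 3.4 deg, still; it presses the wheel (over 10 N), sunk 2.5 to 8 mm; shutter within 6 mm of fully open; aluminium discs within 15 mm of their starts (value of joint sprung_head between 0.0025 and 0.008 m and contact force between brass_blank and buff_wheel above 10 N and contact force between the fingers and brass_blank above 3 N and horizontal distance between brass_blank_centre and window below 0.005 m and z of brass_blank_centre in the frame of window between -0.013 and -0.003 m and angle between the z axis of brass_blank_centre and the y axis of window, either way round below 0.06 rad and linear speed of brass_blank below 0.01 m/s and value of joint dust_shutter above 0.044 m and distance of each of alu_blank_a, alu_blank_b from where it was at the start of the episode below 0.015 m); the arm keeps its last pose, push and grip.
It fails at once if the wheel is run onto its lower stop (sunk more than 9.5 mm) (value of joint sprung_head above 0.0095 m).
It fails at once if an aluminium disc is taken out of the rack or knocked by more than 30 mm (distance of any of alu_blank_a, alu_blank_b from where it was at the start of the episode above 0.03 m).
It fails at once if the polishing bar or the oil bottle is knocked by more than 30 mm (distance of any of compound_bar, oil_bottle from where it was at the start of the episode above 0.03 m).
It also fails if it takes over 61 s, if anything falls off the work surface, if the arm or the gripper's body presses on something with over 40 N, if the wrist force passes 120 N, or if a joint passes its speed limit or range.

## Working session

There is one attempt and no reset: what is moved stays moved. The work goes in short steps, Python scripts to look and compute and a shell command to move; the robot and the scene stay as the last step left them, time stands still between calls to the robot, and variables do not carry over. Pictures are saved under pics/ and viewed, at most 10 in all, crops included, and the job is handed in when it is done.

```bash
mkdir -p pics
cat > h.py <<'E'
import numpy as np, cv2
from station import ctrl, optics
from scipy.spatial.transform import Rotation as R
def grab(name, fn=None):
    o=ctrl.get_obs(); im,d=optics.get_image(name); p=optics.camera_params(name)
    np.savez(f'{fn or name}.npz',im=im,d=d,pos=o['tool_pos'],rot=o['tool_rot'],K=p['mtx'],E=p.get('extrinsics',p.get('tool_from_camera')))
    if fn: cv2.imwrite(f'pics/{fn}.png',im[:,:,::-1])
    return im,d
def cloud(fn):
    z=np.load(f'{fn}.npz'); d=z['d']; K=z['K']; v,u=np.mgrid[:d.shape[0],:d.shape[1]]
    P=np.stack([(u-K[0,2])/K[0,0]*d,(v-K[1,2])/K[1,1]*d,d],-1); E=z['E']
    W=P@E[:3,:3].T+E[:3,3]; W[d==0]=np.nan
    return z['im'],W
E
python3 - <<'E'
from h import *
grab('top','top1');grab('scene','scene1')
a=np.vstack([cv2.imread('pics/top1.png')]);cv2.imwrite('pics/both1.png',cv2.resize(np.hstack([a,cv2.imread('pics/scene1.png')]),(800,300)))
for n in('top','scene'):
    p=optics.camera_params(n);print(p['mtx'],p['extrinsics'])
print({k:np.round(v,3) for k,v in ctrl.get_obs().items()},ctrl.grasp_offset)
E
```

```text
[[477.73765325   0.         275.58634948]
 [  0.         477.73765325 207.06135561]
 [  0.           0.           1.        ]] [[-0.0259167  -0.98817919  0.1510967   0.45484345]
 [-0.99949754  0.02837379  0.01412813 -0.1023777 ]
 [-0.01824831 -0.15065462 -0.98841802  1.20459215]
 [ 0.          0.          0.          1.        ]]
[[413.63254621   0.         274.98545656]
 [  0.         413.63254621 202.50312773]
 [  0.           0.           1.        ]] [[-8.91992903e-01 -2.57564753e-01  3.71495707e-01  2.86850623e-01]
 [-4.52049388e-01  5.08433713e-01 -7.32902797e-01  5.47627073e-01]
 [-1.11013632e-04 -8.21678501e-01 -5.69951252e-01  6.48321164e-01]
 [ 0.00000000e+00  0.00000000e+00  0.00000000e+00  1.00000000e+00]]
{'t': np.float64(0.1), 'q': array([ 1.008,  0.053,  1.614, -0.   ,  1.476, -0.119]), 'dq': array([-0.002, -0.003, -0.002,  0.001, -0.001,  0.   ]), 'effort': array([ 0.0000e+00, -3.9490e+01, -3.7136e+01, -0.0000e+00,  4.0000e-03,
        0.0000e+00]), 'tool_pos': array([0.268, 0.564, 0.23 ]), 'tool_rot': array([-6.910e-01, -3.064e+00,  3.000e-03]), 'contact_force': array([-0.161,  0.854, -0.232]), 'wrist_torque': array([ 0.022,  0.035, -0.033]), 'grip_force': np.float64(0.0), 'opening': np.float64(0.085)} 0.0187
```

View pics/top1.png

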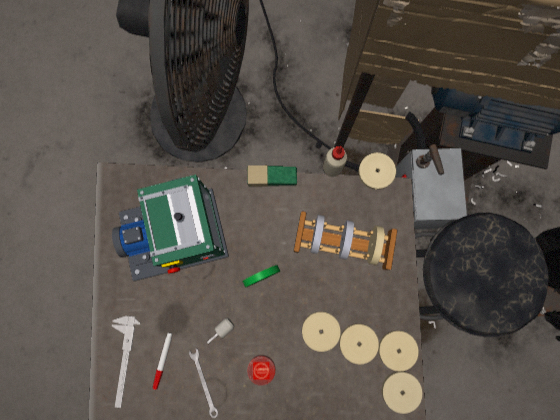

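View pics/scene1.png

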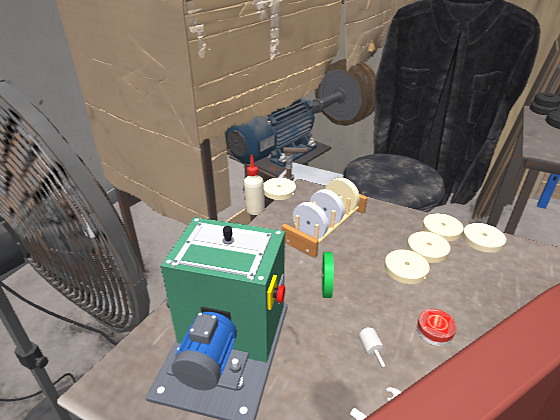

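The top view shows the machine guard at about (178,222) with the knob at (179,216) and the motor on the left (world +y). The rack is at (347,240), with the brass disc at its right end at (378,245) and the aluminium discs at (318,235) and (349,240). The scene view agrees.

```bash
cat > m1.py <<'E'
from h import *
for n in('top1','scene1'):
    im,W=cloud(n); hsv=cv2.cvtColor(im,cv2.COLOR_RGB2HSV); x,y,z=W[...,0],W[...,1],W[...,2]
    print(n,'bench z',np.nanmedian(z[(x>.2)&(x<.8)&(abs(y)<.4)&(z<.03)]))
    # guard top
    m=(z>.198)&(z<.217)&(y>.05)&(y<.45)&(x>.2)&(x<.75)
    k=cv2.morphologyEx(m.astype(np.uint8),cv2.MORPH_OPEN,np.ones((3,3)))
    nl,l,s,_=cv2.connectedComponentsWithStats(k); i=1+np.argmax(s[1:,4]); mm=l==i
    p=W[mm]; print('guard n',len(p),'z',np.median(p[:,2]))
    r=cv2.minAreaRect(p[:,:2].astype(np.float32)*1000);print(r)
    m=(z>.222)&(z<.25)&(y>.05)&(y<.45)&(x>.2)&(x<.75)
    p=W[m];print('knob',len(p),np.nanmedian(p,0),p.min(0),p.max(0))
    # discs
    m=(z>.075)&(z<.112)&(x>.35)&(x<.75)&(y>-.45)&(y<0.02)
    m=cv2.morphologyEx(m.astype(np.uint8),cv2.MORPH_OPEN,np.ones((3,3)))
    nl,l,s,_=cv2.connectedComponentsWithStats(m)
    for i in range(1,nl):
        if s[i,4]>30:
            p=W[l==i];q=p[p[:,2]>.09]; print('disc',s[i],np.median(im[l==i],0),p[:,2].max(),p.min(0),p.max(0)); 
            if len(q)>10: print('  ',cv2.minAreaRect(q[:,:2].astype(np.float32)*1000))
E
python3 m1.py
```

```text
top1 bench z 5.556562685993249e-05
guard n 4781 z 0.2062891772074612
((587.319091796875, 126.66787719726562), (168.73658752441406, 130.9884796142578), 12.789071083068848)
knob 52 [0.58863715 0.11322662 0.23463519] [0.58187769 0.10729193 0.22365916] [0.59656664 0.12124779 0.23811592]
disc [325 154  22  15 211] [144. 134. 114.] 0.11068932587737068 [ 0.71669764 -0.25800584  0.07650195] [ 0.7488859  -0.20877826  0.11068933]
   ((732.6033935546875, -233.30865478515625), (48.08076858520508, 29.664382934570312), 85.64244842529297)
disc [312 216  13  36 273] [174. 172. 180.] 0.10772296989499375 [ 0.51980252 -0.20051466  0.07516633] [ 0.60291634 -0.16867493  0.10772297]
   ((560.7371826171875, -183.76083374023438), (17.095508575439453, 69.12996673583984), 77.15612030029297)
disc [341 222  13  35 285] [173. 172. 179.] 0.10798726303330808 [ 0.50642294 -0.26773249  0.07505651] [ 0.5864325  -0.23597599  0.10798726]
   ((545.7339477539062, -252.031005859375), (17.431718826293945, 65.75154876708984), 77.70066833496094)
disc [371 227  13  36 328] [192.  173.5 133.5] 0.10797188149965109 [ 0.49034654 
[... 1207 characters left out ...]
. 212.] 0.10551449809815205 [ 0.50716628 -0.26394353  0.07522835] [ 0.58983688 -0.23313553  0.1055145 ]
   ((549.9493408203125, -249.331787109375), (21.447229385375977, 67.50077056884766), 76.76007080078125)
disc [295 202  32  21 373] [198. 198. 213.] 0.10500253412974836 [ 0.52321704 -0.19499924  0.07503243] [ 0.60450606 -0.16399482  0.10500253]
   ((564.6735229492188, -180.59190368652344), (19.157455444335938, 69.31902313232422), 77.59197235107422)
disc [323 252  10  25 231] [ 57. 238. 114.] 0.09416879223135155 [ 0.44888177 -0.06996007  0.07533017] [ 0.48640232 -0.01063664  0.09416879]
   ((468.5594482421875, -42.50752639770508), (15.928375244140625, 35.274356842041016), 21.337295532226562)
```

Run:
```python
from h import *
a=cv2.imread('pics/top1.png')
b=np.hstack([cv2.resize(a[160:300,95:235],(400,400),interpolation=2),cv2.resize(a[170:310,275:415],(400,400),interpolation=2)])
cv2.imwrite('pics/crop1.png',b)
```

```text
(no output)
```

View pics/crop1.png

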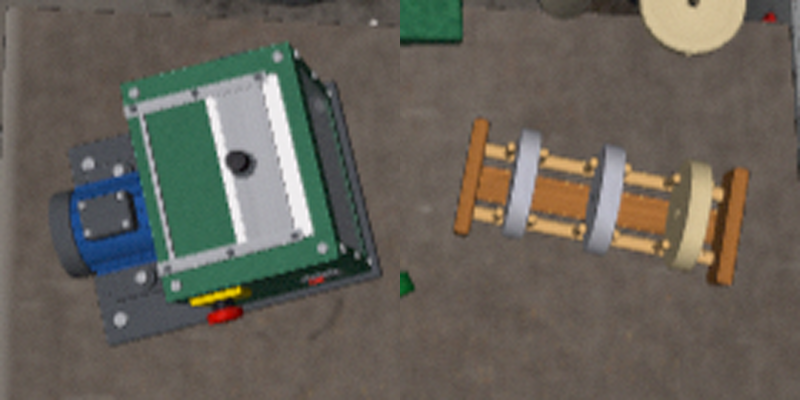

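```bash
cat >> h.py <<'E'
def go(x,y,z,ang):
    "tool-frame shift (mm) in present axes and roll to bring TCP to x,y,z with tool y at world angle ang (deg, mod 180)"
    o=ctrl.get_obs(); Rm=R.from_rotvec(o['tool_rot']).as_matrix()
    d=Rm.T@(np.array([x,y,z])-o['tool_pos'])*1000
    a=np.degrees(np.arctan2(Rm[1,1],Rm[0,1])); da=(ang-a+90)%180-90
    print('t',round(float(o['t']),2),'shift',np.round(d,1),'roll',round(-np.radians(da),4),'yang',round(a,2),'tilt',np.round(Rm[:,2],4),'q',np.round(o['q'],2))
E
python3 -c "
from h import *
go(.590,.113,.31,103)"
```

```text
t 0.1 shift [-484.4 -269.2  -79.4] roll -0.6707 yang 64.57 tilt [-0.001  -0.0016 -1.    ] q [ 1.01  0.05  1.61 -0.    1.48 -0.12]
```

```bash
python3 -m handwheel '[{"tz":-39.5},{"tz":-39.5},{"tx":-34,"ty":-19},{"tx":-34,"ty":-19},{"tx":-34,"ty":-19},{"tx":-34,"ty":-19},{"tx":-34,"ty":-19},{"tx":-34,"ty":-19},{"tx":-34,"ty":-19},{"tx":-34,"ty":-19},{"tx":-34,"ty":-19},{"tx":-34,"ty":-19}]' 85 20
python3 -m handwheel '[{"tx":-34,"ty":-19},{"tx":-34,"ty":-19},{"tx":-34,"ty":-19},{"tx":-34,"ty":-19},{"roll":-0.112},{"roll":-0.112},{"roll":-0.112},{"roll":-0.112},{"roll":-0.112},{"roll":-0.111},{},{}]'
python3 - <<'E'
from h import *
grab('wrist','w1'); p=optics.camera_params('wrist'); print(p['mtx'],p['tool_from_camera'])
go(.59,.113,.31,103)
E
```

```text
[[325.1922621    0.         278.90822452]
 [  0.         325.1922621  204.04046385]
 [  0.           0.           1.        ]] [[-1.32873640e-03 -9.48211567e-01 -3.17636678e-01  8.18138972e-02]
 [ 9.99999102e-01 -1.31588778e-03 -2.54993213e-04 -4.90876265e-04]
 [-1.76186709e-04 -3.17636732e-01  9.48212463e-01 -1.41922952e-01]
 [ 0.00000000e+00  0.00000000e+00  0.00000000e+00  1.00000000e+00]]
t 0.15 shift [-484.4 -269.2  -79.4] roll -0.6707 yang 64.57 tilt [-9.0e-04 -1.3e-03 -1.0e+00] q [ 1.01  0.05  1.61  0.    1.48 -0.12]$[0]: bad value
$[0]: bad value
```

View pics/w1.png

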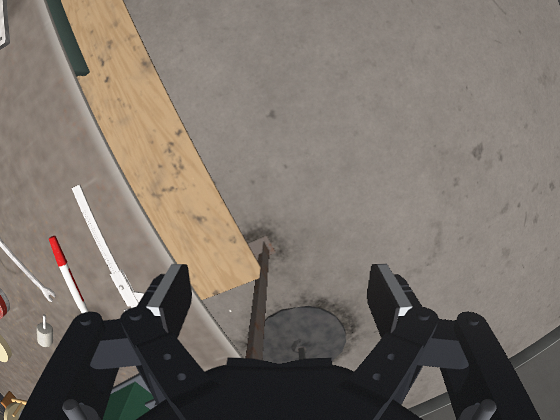

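The moves were refused ("bad value"), so the arm hasn't moved and the wrist view shows only the bench edge and floor. I'll write all four keys in every row.

```bash
python3 -m handwheel '[{"tx":0,"ty":0,"tz":-39.5,"roll":0},{"tx":0,"ty":0,"tz":-39.5,"roll":0},{"tx":-34,"ty":-19,"tz":0,"roll":0},{"tx":-34,"ty":-19,"tz":0,"roll":0},{"tx":-34,"ty":-19,"tz":0,"roll":0},{"tx":-34,"ty":-19,"tz":0,"roll":0},{"tx":-34,"ty":-19,"tz":0,"roll":0},{"tx":-34,"ty":-19,"tz":0,"roll":0},{"tx":-34,"ty":-19,"tz":0,"roll":0},{"tx":-34,"ty":-19,"tz":0,"roll":0},{"tx":-34,"ty":-19,"tz":0,"roll":0},{"tx":-34,"ty":-19,"tz":0,"roll":0}]' 85 20
```

```text
t: 1.15
tool_pos: [0.4944, 0.2451, 0.31]
tool_rot: [-0.691, -3.064, 0.0]
contact_force: [-0.2, 0.8, 0.8]
opening: 0.085
grip_force: 0.0
```

```bash
python3 -m handwheel '[{"tx":-34,"ty":-19,"tz":0,"roll":0},{"tx":-34,"ty":-19,"tz":0,"roll":0},{"tx":-34,"ty":-19,"tz":0,"roll":0},{"tx":-34,"ty":-19,"tz":0,"roll":0},{"tx":0,"ty":0,"tz":0,"roll":-0.112},{"tx":0,"ty":0,"tz":0,"roll":-0.112},{"tx":0,"ty":0,"tz":0,"roll":-0.112},{"tx":0,"ty":0,"tz":0,"roll":-0.112},{"tx":0,"ty":0,"tz":0,"roll":-0.112},{"tx":0,"ty":0,"tz":0,"roll":-0.111},{"tx":0,"ty":0,"tz":0,"roll":0},{"tx":0,"ty":0,"tz":0,"roll":0}]'
python3 - <<'E'
from h import *
grab('wrist','w2')
go(.59,.113,.31,103)
E
```

```text
t: 2.15
tool_pos: [0.5839, 0.1198, 0.3099]
tool_rot: [0.352, -3.121, 0.0]
contact_force: [0.5, -0.9, -0.4]
opening: 0.0847
grip_force: 0.0
t 2.2 shift [-4.4 -8.   0. ] roll -0.0023 yang 102.87 tilt [-5.e-04 -0.e+00 -1.e+00] q [ 0.08 -0.05  1.59 -0.    1.61 -1.72]
```

View pics/w2.png

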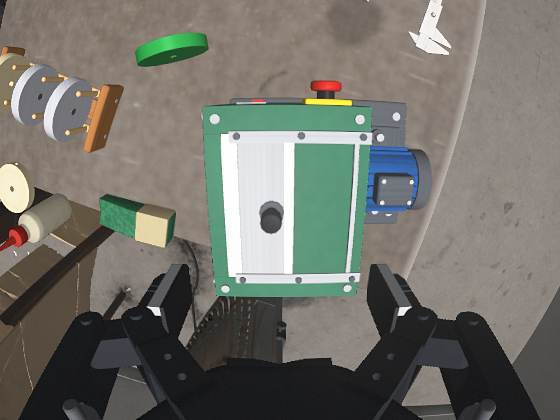

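The wrist view is well placed: knob top at about (272,212), shutter at columns 238-285, and guard corners at about (204,106), (369,106), (357,297) and (216,297), with the window axes parallel to the image axes.

```bash
cat >> h.py <<'E'
def wray(fn,uv,zp):
    "wrist pixels -> world points on plane z=zp"
    D=np.load(f'{fn}.npz'); K=D['K']; uv=np.atleast_2d(uv).astype(float)
    n=(uv-[K[0,2],K[1,2]])/[K[0,0],K[1,1]]; th=np.linalg.norm(n,axis=1)+1e-12
    r=np.c_[n*(np.sin(th)/th)[:,None],np.cos(th)]
    Rm=R.from_rotvec(D['rot']).as_matrix(); E=D['E']
    r=r@E[:3,:3].T@Rm.T; c=Rm@E[:3,3]+D['pos']
    return c+r*((zp-c[2])/r[:,2])[:,None]
E
python3 - <<'E'
from h import *
D=np.load('w2.npz'); im=D['im']; h=cv2.cvtColor(im,cv2.COLOR_RGB2HSV)
m=((h[...,0]>65)&(h[...,0]<90)&(h[...,1]>90)).astype(np.uint8); m[:, :195]=0; m[:104]=0;m[300:]=0
g=np.argwhere(m)[:,::-1]; P=wray('w2',g,.206)[:,:2].astype(np.float32)*1000
r=cv2.minAreaRect(P);print('guard',r)
# knob: dark blob
k=((im.max(2)<75)).astype(np.uint8); k[:,:255]=0;k[:,290:]=0;k[:195]=0;k[240:]=0
nl,l,s,c=cv2.connectedComponentsWithStats(k);i=1+np.argmax(s[1:,4]);print(s[i],c[i])
print(np.round(cv2.cvtColor(im,cv2.COLOR_RGB2GRAY)[195:240:2,254:292:2]))
for uv in [(272,212),(272,209)]: print('knob',wray('w2',uv,.236))
# guard edges on rows / white flange along row
gray=im.astype(int)
for v in (170,250): print(v,[tuple(gray[v,u]) for u in range(204,364,4)])
E
```

```text
guard ((587.7626953125, 126.77357482910156), (167.17962646484375, 128.8976287841797), 12.815342903137207)
[261 208  21  25 167] [269.74850299 216.50898204]
[[230 231 233 230 229 234 231 228 229 225 228 229 231 228 229 253 254 254
  254]
 [231 230 233 231 229 233 231 228 230 225 228 229 230 227 229 253 254 254
  254]
 [231 231 234 231 229 234 232 228 232 230 230 230 231 227 229 253 254 254
  254]
 [231 231 233 231 229 237 210 164 125 108 174 201 230 229 229 253 254 254
  254]
 [230 231 234 231 234 152 111 130 130 130 130 116 114 225 230 253 254 254
  254]
 [231 231 234 228 124 124 126 128 127 128 127 127 127 115 227 253 254 254
  254]
 [231 232 236 169 121 124 127 110  95  97 112 125 126 122 128 255 254 254
  254]
 [231 232 237 141 127 121  89  62  61  62  60  96 127 126 112 255 254 254
  254]
 [231 231 232 116 123  72  63  62  62  64  64  61  91 123 121 255 254 254
  254]
 [231 231 221 121  75  61  62  62  62  62  63  62  61  98 120 254 254 254
  254]
 [231 232 239 138  59  61  68  73  84  80  75  68  63  73 122 255 254 254
  254]
 [232 232 236 149  57  70  80  83  84  88  90  88  70
[... 4030 characters left out ...]
4(128)), (np.int64(96), np.int64(154), np.int64(125)), (np.int64(95), np.int64(151), np.int64(125)), (np.int64(92), np.int64(153), np.int64(124)), (np.int64(93), np.int64(152), np.int64(124)), (np.int64(92), np.int64(152), np.int64(122)), (np.int64(92), np.int64(151), np.int64(122)), (np.int64(91), np.int64(152), np.int64(124)), (np.int64(90), np.int64(151), np.int64(122)), (np.int64(90), np.int64(152), np.int64(122)), (np.int64(89), np.int64(150), np.int64(122)), (np.int64(88), np.int64(150), np.int64(121)), (np.int64(235), np.int64(236), np.int64(240)), (np.int64(102), np.int64(155), np.int64(130)), (np.int64(87), np.int64(148), np.int64(119)), (np.int64(85), np.int64(150), np.int64(121))]
```

```bash
python3 -c "
from h import *
print(wray('w2',(271.5,223),.236))
go(*wray('w2',(271.5,223),.236)[0][:2],.215,102.8)"
```

```text
[[0.58949488 0.1152331  0.236     ]]
t 2.2 shift [-4.4 -5.7 95. ] roll 0.0012 yang 102.87 tilt [-5.e-04 -0.e+00 -1.e+00] q [ 0.08 -0.05  1.59 -0.    1.61 -1.72]
```

```bash
python3 -m handwheel '[{"tx":-4.4,"ty":-5.7,"tz":0,"roll":0},{"tx":0,"ty":0,"tz":20,"roll":0},{"tx":0,"ty":0,"tz":20,"roll":0},{"tx":0,"ty":0,"tz":20,"roll":0},{"tx":0,"ty":0,"tz":15,"roll":0},{"tx":0,"ty":0,"tz":10,"roll":0},{"tx":0,"ty":0,"tz":10,"roll":0},{"tx":0,"ty":0,"tz":0,"roll":0},{"tx":0,"ty":0,"tz":0,"roll":0}]' 45 20
python3 -m handwheel '[{"tx":0,"ty":0,"tz":0,"roll":0},{"tx":0,"ty":0,"tz":0,"roll":0},{"tx":0,"ty":0,"tz":0,"roll":0},{"tx":0,"ty":0,"tz":0,"roll":0},{"tx":0,"ty":0,"tz":0,"roll":0},{"tx":0,"ty":0,"tz":0,"roll":0},{"tx":0,"ty":0,"tz":0,"roll":0},{"tx":0,"ty":0,"tz":0,"roll":0},{"tx":0,"ty":0,"tz":0,"roll":0},{"tx":0,"ty":0,"tz":0,"roll":0}]' 10 20
```

```text
t: 2.95
tool_pos: [0.5897, 0.1152, 0.2153]
tool_rot: [0.355, -3.121, 0.0]
contact_force: [-0.6, 0.1, -0.1]
opening: 0.0451
grip_force: 0.0
t: 3.78
tool_pos: [0.5904, 0.1153, 0.2168]
tool_rot: [-0.356, 3.119, -0.0]
contact_force: [-0.6, -0.4, 5.2]
opening: 0.0151
grip_force: 19.8
```

```bash
python3 -m handwheel '[{"tx":0,"ty":0,"tz":-2,"roll":0},{"tx":0,"ty":5,"tz":0,"roll":0},{"tx":0,"ty":5,"tz":0,"roll":0},{"tx":0,"ty":5,"tz":0,"roll":0},{"tx":0,"ty":5,"tz":0,"roll":0},{"tx":0,"ty":5,"tz":0,"roll":0},{"tx":0,"ty":5,"tz":0,"roll":0},{"tx":0,"ty":5,"tz":0,"roll":0},{"tx":0,"ty":5,"tz":0,"roll":0},{"tx":0,"ty":3,"tz":0,"roll":0},{"tx":0,"ty":0,"tz":0,"roll":0}]'
```

```text
t: 4.7
tool_pos: [0.5805, 0.1577, 0.2169]
tool_rot: [-0.357, 3.119, 0.0]
contact_force: [4.8, 0.9, -1.7]
opening: 0.0147
grip_force: 20.1
```

```bash
python3 -m handwheel '[{"tx":0,"ty":1.5,"tz":0,"roll":0},{"tx":0,"ty":1.5,"tz":0,"roll":0},{"tx":0,"ty":0,"tz":0,"roll":0}]'; python3 -m handwheel '[{"tx":0,"ty":1.5,"tz":0,"roll":0},{"tx":0,"ty":1.5,"tz":0,"roll":0},{"tx":0,"ty":0,"tz":0,"roll":0}]'
```

```text
t: 4.95
tool_pos: [0.5799, 0.1601, 0.217]
tool_rot: [-0.356, 3.119, -0.0]
contact_force: [5.1, 0.1, -2.3]
opening: 0.0147
grip_force: 20.1
t: 5.2
tool_pos: [0.5796, 0.1613, 0.2169]
tool_rot: [-0.355, 3.119, -0.007]
contact_force: [6.1, -5.7, -1.1]
opening: 0.0144
grip_force: 20.2
```

```bash
python3 -m handwheel '[{"tx":0,"ty":-1,"tz":0,"roll":0},{"tx":0,"ty":0,"tz":0,"roll":0},{"tx":0,"ty":0,"tz":0,"roll":0},{"tx":0,"ty":0,"tz":0,"roll":0},{"tx":0,"ty":0,"tz":0,"roll":0},{"tx":0,"ty":0,"tz":-20,"roll":0},{"tx":0,"ty":0,"tz":-40,"roll":0},{"tx":0,"ty":-35,"tz":-35,"roll":0},{"tx":0,"ty":-10,"tz":0,"roll":0},{"tx":0,"ty":0,"tz":0,"roll":0},{"tx":0,"ty":0,"tz":0,"roll":0}]' 45
python3 - <<'E'
from h import *
grab('wrist','w3')
go(.5308,-.3218,.25,77.5)
E
```

```text
t: 6.12
tool_pos: [0.5874, 0.1234, 0.3062]
tool_rot: [0.354, -3.121, -0.001]
contact_force: [0.2, -0.2, -1.0]
opening: 0.0452
grip_force: 0.0
t 6.17 shift [ 154.9 -421.6   55.1] roll 0.4452 yang 103.01 tilt [-2.7e-03  3.0e-04 -1.0e+00] q [ 0.08 -0.04  1.58  0.    1.6  -1.71]
```

View pics/w3.png

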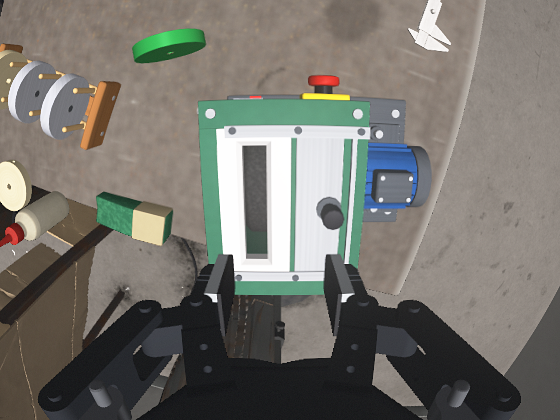

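The shutter is open and the throat is clearly visible at about columns 246-268, rows 147-256.

Run:
```python
from h import *
D=np.load('w3.npz'); im=D['im']; g=cv2.cvtColor(im,cv2.COLOR_RGB2GRAY)
m=(g<160).astype(np.uint8); m[:140]=0;m[262:]=0;m[:,:238]=0;m[:,:]=m; m[:,282:]=0
nl,l,s,c=cv2.connectedComponentsWithStats(m); i=1+np.argmax(s[1:,4]); print(s[i])
uv=np.argwhere(l==i)[:,::-1]
a=np.radians(12.85); xw=np.array([np.cos(a),np.sin(a)]); yw=np.array([-np.sin(a),np.cos(a)]); W0=np.array([.5927,.1045])
for z in (.202,.192):
    r=cv2.minAreaRect((wray('w3',uv,z)[:,:2]*1000).astype(np.float32)); print(z,r)
    q=(wray('w3',uv,z)[:,:2]-W0)*1000; print('x',np.percentile(q@xw,[.5,99.5]),'y',np.percentile(q@yw,[.5,99.5]))
print(g[200,236:280], g[138:158,257], g[248:266,257])
h=cv2.cvtColor(im,cv2.COLOR_RGB2HSV)
m=((h[...,0]>65)&(h[...,0]<90)&(h[...,1]>90)).astype(np.uint8); m[:, :195]=0; m[:,375:]=0; m[:98]=0;m[300:]=0
r=cv2.minAreaRect((wray('w3',np.argwhere(m)[:,::-1],.206)[:,:2]*1000).astype(np.float32)); print('guard',r)
```

```text
[ 242  145   26  114 2575]
0.202 ((592.7433471679688, 104.64815521240234), (96.11335754394531, 18.35405731201172), 12.988433837890625)
x [-47.29393209  48.03930715] y [-8.95613622  9.20883002]
0.192 ((596.1998901367188, 104.64794158935547), (100.01675415039062, 19.099451065063477), 12.988439559936523)
x [-45.8476939  53.3572508] y [-10.09429319   8.80839475]
[254 253 249 249 249 249 250 222 117  81  79  87  91  92  88  85  84  85
  89  90  95  99  99  97  95  92  93  89  88  86 118 204 230 226 224 242
 254 255 254 254 254 254 254 254] [255 255 254 244 237 239 246 162  78  82  83  83  83  85  85  90  92  87
  87  90] [ 75  76  75  74  73  89 128 126 125 124 135 244 241 239 239 239 242 252]
guard ((587.6463623046875, 126.89472198486328), (166.26768493652344, 128.72335815429688), 12.78844928741455)
```

```bash
python3 -m handwheel '[{"tx":0,"ty":0,"tz":-5,"roll":0},{"tx":13,"ty":-35,"tz":0,"roll":0},{"tx":13,"ty":-35,"tz":0,"roll":0},{"tx":13,"ty":-35,"tz":0,"roll":0},{"tx":13,"ty":-35,"tz":0,"roll":0},{"tx":13,"ty":-35,"tz":0,"roll":0},{"tx":13,"ty":-35,"tz":0,"roll":0},{"tx":13,"ty":-35,"tz":0,"roll":0},{"tx":13,"ty":-35,"tz":0,"roll":0},{"tx":13,"ty":-35,"tz":0,"roll":0},{"tx":13,"ty":-35,"tz":0,"roll":0},{"tx":12,"ty":-35,"tz":0,"roll":0}]'
python3 -m handwheel '[{"tx":10,"ty":-35,"tz":20,"roll":0},{"tx":0,"ty":0,"tz":30,"roll":0.1},{"tx":0,"ty":0,"tz":15,"roll":0.12},{"tx":0,"ty":0,"tz":0,"roll":0.12},{"tx":0,"ty":0,"tz":0,"roll":0.105},{"tx":0,"ty":0,"tz":0,"roll":0},{"tx":0,"ty":0,"tz":0,"roll":0}]'
python3 - <<'E'
from h import *
grab('wrist','w4')
go(.5308,-.3218,.25,77.5)
E
```

```text
t: 7.17
tool_pos: [0.5354, -0.2842, 0.3105]
tool_rot: [0.357, -3.12, -0.003]
contact_force: [0.4, 0.7, -0.1]
opening: 0.0449
grip_force: 0.0
t: 7.75
tool_pos: [0.5342, -0.3191, 0.2458]
tool_rot: [-0.336, -3.122, -0.002]
contact_force: [-0.0, 0.3, -0.2]
opening: 0.0452
grip_force: 0.0
t 7.8 shift [ 2.9 -3.2 -3.7] roll 0.0036 yang 77.71 tilt [-7.e-04  6.e-04 -1.e+00] q [-0.66  0.04  1.6   0.    1.5  -2.01]
```

View pics/w4.png

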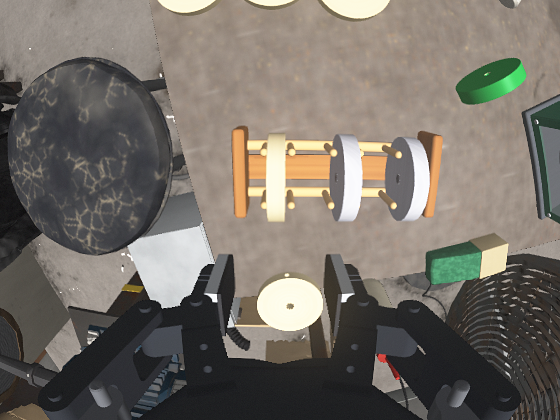

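The brass disc stands at columns 268-287, rows 134-222, almost directly below the gripper axis. The aluminium discs are at about u = 345 and 407.

Run:
```python
from h import *
D=np.load('w4.npz'); im=D['im']; h=cv2.cvtColor(im,cv2.COLOR_RGB2HSV)
m=((h[...,0]>15)&(h[...,0]<35)&(h[...,1]>40)&(h[...,2]>150)).astype(np.uint8); m[:125]=0;m[230:]=0;m[:,:262]=0;m[:,293:]=0
m=cv2.morphologyEx(m,cv2.MORPH_OPEN,np.ones((3,11)))
uv=np.argwhere(m)[:,::-1]; print(uv.min(0),uv.max(0))
for v in range(132,226,8): print(v,uv[uv[:,1]==v][:,0].min() if (uv[:,1]==v).any() else 0,uv[uv[:,1]==v][:,0].max() if (uv[:,1]==v).any() else 0,im[v,277],end=' | ')
t,b=uv[:,1].min()-.5,uv[:,1].max()+.5; K=D['K']
u=np.median(uv[:,0])
print('\ncentre',u,wray('w4',(u,(t+b)/2),.058))
# centre of top face along y
tilt=None
for v in (150,165,180,195): 
    c=uv[uv[:,1]==v][:,0]; print(wray('w4',[(c.min()-.5,v),(c.max()+.5,v)],.105)[:,:2])
```

```text
[262 134] [292 221]
132 0 0 [167 150 138] | 140 262 292 [230 218 174] | 148 265 287 [249 241 205] | 156 0 0 [253 249 223] | 164 0 0 [254 252 232] | 172 0 0 [254 252 233] | 180 0 0 [254 252 234] | 188 0 0 [254 252 234] | 196 0 0 [254 252 234] | 204 0 0 [254 252 230] | 212 0 0 [252 246 217] | 220 267 284 [228 214 170] | 
centre 276.0 [[ 0.53256761 -0.32218145  0.058     ]]Traceback (most recent call last):
  File "<stdin>", line 13, in <module>
    return umr_minimum(a, axis, None, out, keepdims, initial, where)
ValueError: zero-size array to reduction operation minimum which has no identity
```

Run:
```python
from h import *
im=np.load('w4.npz')['im']
for v in (152,165,178,186,200):
    g=im[v,255:300,1].astype(int); c=255+np.where(g>232)[0]; 
    p=wray('w4',[(c.min()-.5,v),(c.max()+.5,v)],.104)[:,:2]; print(v,c.min(),c.max(),p.mean(0),np.linalg.norm(p[1]-p[0])*1000)
a=np.radians(77.6)
print(wray('w4',(277.0,177.5),.058))
go(.532,-.3215,.25,77.5)
```

```text
152 262 294 [ 0.49933226 -0.31266193] 29.088821556059685
165 266 284 [ 0.51024866 -0.31779218] 16.895834762895152
178 266 284 [ 0.52189545 -0.32038041] 17.071633669302223
186 266 284 [ 0.52917478 -0.322     ] 17.190622465714718
200 266 284 [ 0.54215634 -0.32489185] 17.41974872759001
[[ 0.53279152 -0.32116247  0.058     ]]
t 7.8 shift [ 1.8 -2.7 -3.7] roll 0.0036 yang 77.71 tilt [-7.e-04  6.e-04 -1.e+00] q [-0.66  0.04  1.6   0.    1.5  -2.01]
```

```bash
python3 -c "
from h import *
go(.5323,-.3225,.077,77.5)"
```

```text
t 7.8 shift [  1.1  -3.7 169.3] roll 0.0036 yang 77.71 tilt [-7.e-04  6.e-04 -1.e+00] q [-0.66  0.04  1.6   0.    1.5  -2.01]
```

```bash
python3 -m handwheel '[{"tx":1.1,"ty":-3.7,"tz":0,"roll":0.004},{"tx":0,"ty":0,"tz":30,"roll":0},{"tx":0,"ty":0,"tz":30,"roll":0},{"tx":0,"ty":0,"tz":25,"roll":0},{"tx":0,"ty":0,"tz":20,"roll":0},{"tx":0,"ty":0,"tz":20,"roll":0},{"tx":0,"ty":0,"tz":20,"roll":0},{"tx":0,"ty":0,"tz":14,"roll":0},{"tx":0,"ty":0,"tz":10,"roll":0},{"tx":0,"ty":0,"tz":0,"roll":0},{"tx":0,"ty":0,"tz":0,"roll":0}]' 45 20
python3 -m handwheel '[{"tx":0,"ty":0,"tz":0,"roll":0},{"tx":0,"ty":0,"tz":0,"roll":0},{"tx":0,"ty":0,"tz":0,"roll":0},{"tx":0,"ty":0,"tz":0,"roll":0},{"tx":0,"ty":0,"tz":0,"roll":0},{"tx":0,"ty":0,"tz":0,"roll":0},{"tx":0,"ty":0,"tz":0,"roll":0},{"tx":0,"ty":0,"tz":0,"roll":0},{"tx":0,"ty":0,"tz":0,"roll":0},{"tx":0,"ty":0,"tz":0,"roll":0}]' 8 20
```

```text
t: 8.72
tool_pos: [0.5324, -0.3233, 0.0779]
tool_rot: [-0.347, -3.122, -0.0]
contact_force: [0.7, 0.1, 0.7]
opening: 0.0448
grip_force: 0.0
t: 9.55
tool_pos: [0.5335, -0.3229, 0.0797]
tool_rot: [0.347, 3.12, 0.001]
contact_force: [1.0, 4.3, 5.2]
opening: 0.0169
grip_force: 20.6
```

```bash
python3 -m handwheel '[{"tx":0,"ty":0,"tz":-1,"roll":0},{"tx":0,"ty":0,"tz":-1,"roll":0},{"tx":0,"ty":0,"tz":-5,"roll":0},{"tx":0,"ty":0,"tz":-10,"roll":0},{"tx":0,"ty":0,"tz":-15,"roll":0},{"tx":0,"ty":0,"tz":-20,"roll":0},{"tx":0,"ty":0,"tz":-20,"roll":0},{"tx":0,"ty":0,"tz":-20,"roll":0},{"tx":0,"ty":0,"tz":-20,"roll":0},{"tx":0,"ty":0,"tz":-20,"roll":0},{"tx":0,"ty":0,"tz":-20,"roll":0},{"tx":0,"ty":0,"tz":-20,"roll":0}]' 8 80
python3 -m handwheel '[{"tx":0,"ty":0,"tz":-20,"roll":0},{"tx":0,"ty":0,"tz":-20,"roll":0},{"tx":0,"ty":0,"tz":-20,"roll":0},{"tx":0,"ty":0,"tz":-20,"roll":0},{"tx":0,"ty":0,"tz":-10,"roll":0},{"tx":0,"ty":0,"tz":0,"roll":0},{"tx":0,"ty":0,"tz":0,"roll":0}]'
python3 - <<'E'
from h import *
grab('wrist','w5')
go(.5927,.1046,.33,102.9)
E
```

```text
t: 10.55
tool_pos: [0.5309, -0.3231, 0.249]
tool_rot: [-0.348, -3.119, -0.001]
contact_force: [-0.5, 0.3, -8.9]
opening: 0.0157
grip_force: 78.3
t: 11.13
tool_pos: [0.5319, -0.3234, 0.339]
tool_rot: [-0.348, -3.121, 0.0]
contact_force: [-0.1, -0.0, -8.8]
opening: 0.0157
grip_force: 78.5
t 11.18 shift [ 34.5 430.6   8.2] roll -0.4472 yang 77.28 tilt [-0.0028  0.0016 -1.    ] q [-0.67  0.01  1.48 -0.    1.65 -2.01]
```

View pics/w5.png

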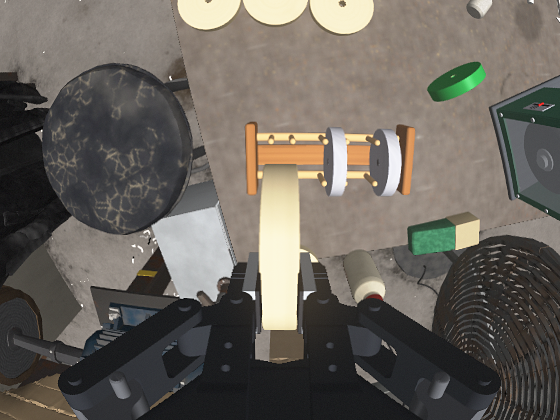

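The brass disc is held upright and centred between the pads. Its rim spans about columns 261-300 with its silhouette top at row 163, and both aluminium discs remain in the rack.

```bash
cat >> h.py <<'E'
def discx(fn,cz):
    "disc centre offset along tool x (mm) from its front silhouette in a wrist view, cz = tool z of centre (m)"
    D=np.load(f'{fn}.npz'); im=D['im']; K=D['K'];E=D['E']
    b=im[:,276:288].astype(int); m=((b[...,0]-b[...,2]>18)&(b[...,0]>185)).mean(1)>.6
    v=np.where(m[100:260])[0].min()+100-.5
    th=(v-K[1,2])/K[1,1]; r=E[:3,:3]@[0,np.sin(th),np.cos(th)]; c=E[:3,3]
    n=np.array([r[0],r[2]]); n/=np.linalg.norm(n); nn=np.array([-n[1],n[0]])  # normal
    # distance of centre (x,cz) from ray line = 46.5 on the -x side
    s=[((x-c[0])*nn[0]+(cz-c[2])*nn[1]) for x in (0,1)]
    sol=[(k*.0465-s[0])/(s[1]-s[0])*1000 for k in (1,-1)]; print('row',v,'dx candidates',np.round(sol,2))
E
python3 -c "
from h import *
discx('w5',.0217);discx('w5',.0237)
im=np.load('w5.npz')['im'];print(im[150:176:2,281].tolist())"
```

```text
row 132.5 dx candidates [ 18.21 111.71]
row 132.5 dx candidates [ 18.  111.5]
[[228, 158, 96], [225, 154, 94], [228, 159, 96], [233, 164, 99], [227, 158, 95], [221, 153, 93], [230, 159, 96], [114, 106, 89], [135, 123, 97], [152, 137, 111], [163, 148, 118], [173, 158, 127], [181, 166, 132]]
```

```bash
python3 -m handwheel '[{"tx":3,"ty":39,"tz":0,"roll":0},{"tx":3,"ty":39,"tz":0,"roll":0},{"tx":3,"ty":39,"tz":0,"roll":0},{"tx":3,"ty":39,"tz":0,"roll":0},{"tx":3,"ty":39,"tz":0,"roll":0},{"tx":3,"ty":39,"tz":0,"roll":0},{"tx":3,"ty":39,"tz":0,"roll":0},{"tx":3,"ty":39,"tz":0,"roll":0},{"tx":3,"ty":39,"tz":0,"roll":0},{"tx":3,"ty":39,"tz":0,"roll":0},{"tx":3,"ty":30,"tz":0,"roll":0},{"tx":1,"ty":10,"tz":0,"roll":0}]'
python3 -m handwheel '[{"tx":0,"ty":0,"tz":0,"roll":-0.11},{"tx":0,"ty":0,"tz":0,"roll":-0.11},{"tx":0,"ty":0,"tz":0,"roll":-0.11},{"tx":0,"ty":0,"tz":0,"roll":-0.11},{"tx":0,"ty":0,"tz":0,"roll":0},{"tx":0,"ty":0,"tz":0,"roll":0},{"tx":0,"ty":0,"tz":0,"roll":0}]'
python3 -c "
from h import *
go(.5927,.1046,.30,102.9)"
```

```text
t: 12.18
tool_pos: [0.5927, 0.1083, 0.3367]
tool_rot: [-0.34, -3.118, -0.003]
contact_force: [0.1, -1.5, -8.9]
opening: 0.0155
grip_force: 81.2
t: 12.77
tool_pos: [0.5933, 0.1035, 0.3384]
tool_rot: [0.338, -3.121, 0.0]
contact_force: [1.1, 0.2, -9.5]
opening: 0.015
grip_force: 81.2
t 12.77 shift [ 0.3  1.2 38.4] roll -0.0095 yang 102.35 tilt [-2.1e-03 -3.0e-04 -1.0e+00] q [ 0.05 -0.04  1.53 -0.    1.65 -1.74]
```

```bash
sed -i "s/def discx(fn,cz):/def discx(fn,cz,v):/; /b=im\[:,276/d; /v=np.where(m\[100/d" h.py
python3 - <<'E'
from h import *
discx('w5',.0217,163);discx('w5',.0237,163)
grab('wrist','w6')
E
```

```text
row 163 dx candidates [ 1.83 96.66]
row 163 dx candidates [ 1.43 96.27]
```

View pics/w6.png

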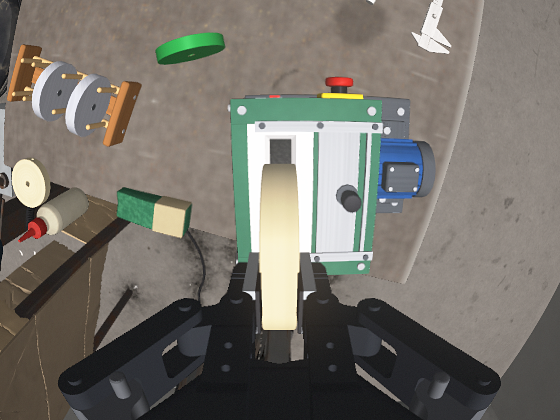

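The disc hangs over the window with the throat at about (281,150) in line with it. The shutter is still open.

```bash
python3 -m handwheel '[{"tx":-1.1,"ty":1.2,"tz":0,"roll":-0.0095},{"tx":0,"ty":0,"tz":15,"roll":0},{"tx":0,"ty":0,"tz":15,"roll":0},{"tx":0,"ty":0,"tz":15,"roll":0},{"tx":0,"ty":0,"tz":10,"roll":0},{"tx":0,"ty":0,"tz":5,"roll":0},{"tx":0,"ty":0,"tz":0,"roll":0},{"tx":0,"ty":0,"tz":0,"roll":0}]'
python3 -c "
from h import *
go(.5941,.1049,.262,102.9)"
```

```text
t: 13.48
tool_pos: [0.5944, 0.1051, 0.2793]
tool_rot: [0.357, -3.121, -0.0]
contact_force: [-0.5, -0.4, -8.9]
opening: 0.0155
grip_force: 81.1
t 13.48 shift [ 0.3 -0.1 17.3] roll 0.0025 yang 103.04 tilt [-7.e-04 -1.e-04 -1.e+00] q [ 0.05 -0.02  1.61 -0.    1.56 -1.75]
```

```bash
python3 -m handwheel '[{"tx":0.3,"ty":0,"tz":4,"roll":0},{"tx":0,"ty":0,"tz":4,"roll":0},{"tx":0,"ty":0,"tz":4,"roll":0},{"tx":0,"ty":0,"tz":4,"roll":0},{"tx":0,"ty":0,"tz":0,"roll":0},{"tx":0,"ty":0,"tz":0,"roll":0}]'
python3 -m handwheel '[{"tx":0,"ty":0,"tz":3,"roll":0},{"tx":0,"ty":0,"tz":3,"roll":0},{"tx":0,"ty":0,"tz":3,"roll":0},{"tx":0,"ty":0,"tz":3,"roll":0},{"tx":0,"ty":0,"tz":0,"roll":0}]'
```

```text
t: 13.98
tool_pos: [0.594, 0.105, 0.2632]
tool_rot: [0.357, -3.12, -0.0]
contact_force: [0.9, -0.4, -8.4]
opening: 0.0154
grip_force: 81.2
t: 14.4
tool_pos: [0.5938, 0.105, 0.2505]
tool_rot: [0.357, -3.119, -0.0]
contact_force: [-0.0, 0.6, -8.8]
opening: 0.0156
grip_force: 81.2
```

```bash
python3 -m handwheel '[{"tx":0,"ty":0,"tz":3,"roll":0},{"tx":0,"ty":0,"tz":3,"roll":0},{"tx":0,"ty":0,"tz":3,"roll":0},{"tx":0,"ty":0,"tz":3,"roll":0},{"tx":0,"ty":0,"tz":0,"roll":0}]'
python3 -m handwheel '[{"tx":0,"ty":0,"tz":2,"roll":0},{"tx":0,"ty":0,"tz":2,"roll":0},{"tx":0,"ty":0,"tz":2,"roll":0},{"tx":0,"ty":0,"tz":0,"roll":0},{"tx":0,"ty":0,"tz":0,"roll":0}]'
```

```text
t: 14.82
tool_pos: [0.5938, 0.105, 0.2386]
tool_rot: [0.357, -3.12, -0.0]
contact_force: [0.5, -0.1, -9.4]
opening: 0.0155
grip_force: 81.2
t: 15.23
tool_pos: [0.5941, 0.1051, 0.2335]
tool_rot: [0.357, -3.121, -0.0]
contact_force: [-0.2, 0.1, -8.7]
opening: 0.0155
grip_force: 81.2
```

```bash
for i in 1 2 3; do :; done; python3 -m handwheel '[{"tx":0,"ty":0,"tz":1,"roll":0},{"tx":0,"ty":0,"tz":1,"roll":0},{"tx":0,"ty":0,"tz":1,"roll":0},{"tx":0,"ty":0,"tz":1,"roll":0},{"tx":0,"ty":0,"tz":0,"roll":0},{"tx":0,"ty":0,"tz":0,"roll":0}]'; python3 -m handwheel '[{"tx":0,"ty":0,"tz":1,"roll":0},{"tx":0,"ty":0,"tz":1,"roll":0},{"tx":0,"ty":0,"tz":0,"roll":0},{"tx":0,"ty":0,"tz":0,"roll":0}]'; python3 -m handwheel '[{"tx":0,"ty":0,"tz":1,"roll":0},{"tx":0,"ty":0,"tz":1,"roll":0},{"tx":0,"ty":0,"tz":0,"roll":0},{"tx":0,"ty":0,"tz":0,"roll":0}]'
```

```text
t: 15.73
tool_pos: [0.5942, 0.105, 0.2296]
tool_rot: [0.357, -3.121, -0.0]
contact_force: [-0.7, 0.7, -9.5]
opening: 0.0154
grip_force: 81.2
t: 16.07
tool_pos: [0.5942, 0.1051, 0.2276]
tool_rot: [0.357, -3.121, -0.0]
contact_force: [-0.2, 0.4, -9.0]
opening: 0.0153
grip_force: 81.2
t: 16.4
tool_pos: [0.5942, 0.1051, 0.2256]
tool_rot: [0.357, -3.121, -0.0]
contact_force: [-1.0, -0.5, -9.4]
opening: 0.0155
grip_force: 81.2
```

```bash
python3 -m handwheel '[{"tx":0,"ty":0,"tz":1,"roll":0},{"tx":0,"ty":0,"tz":0,"roll":0},{"tx":0,"ty":0,"tz":0,"roll":0}]'; python3 -m handwheel '[{"tx":0,"ty":0,"tz":1,"roll":0},{"tx":0,"ty":0,"tz":0,"roll":0},{"tx":0,"ty":0,"tz":0,"roll":0}]'; python3 -m handwheel '[{"tx":0,"ty":0,"tz":1,"roll":0},{"tx":0,"ty":0,"tz":0,"roll":0},{"tx":0,"ty":0,"tz":0,"roll":0}]'
```

```text
t: 16.65
tool_pos: [0.5942, 0.105, 0.2247]
tool_rot: [0.357, -3.121, -0.0]
contact_force: [-0.1, -0.5, -7.9]
opening: 0.0159
grip_force: 81.2
t: 16.9
tool_pos: [0.5944, 0.1051, 0.2242]
tool_rot: [-0.357, 3.121, -0.0]
contact_force: [0.1, 0.9, -7.4]
opening: 0.0158
grip_force: 81.6
t: 17.15
tool_pos: [0.5946, 0.1051, 0.224]
tool_rot: [-0.357, 3.12, -0.0]
contact_force: [-1.0, 0.6, -2.2]
opening: 0.0152
grip_force: 82.1
```

```bash
python3 -m handwheel '[{"tx":0,"ty":0,"tz":1,"roll":0},{"tx":0,"ty":0,"tz":0,"roll":0},{"tx":0,"ty":0,"tz":0,"roll":0}]'; python3 -m handwheel '[{"tx":0,"ty":0,"tz":1,"roll":0},{"tx":0,"ty":0,"tz":0,"roll":0},{"tx":0,"ty":0,"tz":0,"roll":0}]'; python3 -m handwheel '[{"tx":0,"ty":0,"tz":1,"roll":0},{"tx":0,"ty":0,"tz":0,"roll":0},{"tx":0,"ty":0,"tz":0,"roll":0}]'
```

```text
t: 17.4
tool_pos: [0.5947, 0.1051, 0.2234]
tool_rot: [-0.357, 3.119, -0.0]
contact_force: [-2.6, -0.3, 3.0]
opening: 0.0158
grip_force: 82.7
t: 17.65
tool_pos: [0.5947, 0.1051, 0.2217]
tool_rot: [-0.357, 3.12, -0.0]
contact_force: [-2.3, 0.2, 4.8]
opening: 0.0158
grip_force: 82.9
t: 17.9
tool_pos: [0.5947, 0.1051, 0.2207]
tool_rot: [-0.357, 3.12, 0.0]
contact_force: [-2.7, 0.0, 5.4]
opening: 0.0152
grip_force: 83.1
```

```bash
python3 -m handwheel '[{"tx":0,"ty":0,"tz":1,"roll":0},{"tx":0,"ty":0,"tz":0,"roll":0},{"tx":0,"ty":0,"tz":1,"roll":0},{"tx":0,"ty":0,"tz":0,"roll":0},{"tx":0,"ty":0,"tz":0,"roll":0},{"tx":0,"ty":0,"tz":0,"roll":0},{"tx":0,"ty":0,"tz":0,"roll":0}]'
python3 - <<'E'
from h import *
grab('wrist','w7');grab('scene','scene7')
a=cv2.imread('pics/w7.png');b=cv2.imread('pics/scene7.png')
cv2.imwrite('pics/c7.png',np.hstack([cv2.resize(a[80:380,130:430],(400,400)),cv2.resize(b[180:330,140:290],(400,400))]))
go(.5941,.1049,.2187,102.9)
E
```

```text
t: 18.48
tool_pos: [0.5948, 0.1051, 0.2192]
tool_rot: [-0.357, 3.119, -0.0]
contact_force: [-3.5, 0.4, 7.1]
opening: 0.0154
grip_force: 83.3
t 18.58 shift [ 0.7 -0.1  0.5] roll 0.0026 yang 103.05 tilt [ 1.8e-03  2.0e-04 -1.0e+00] q [ 0.05  0.01  1.68  0.    1.45 -1.75]
```

View pics/c7.png

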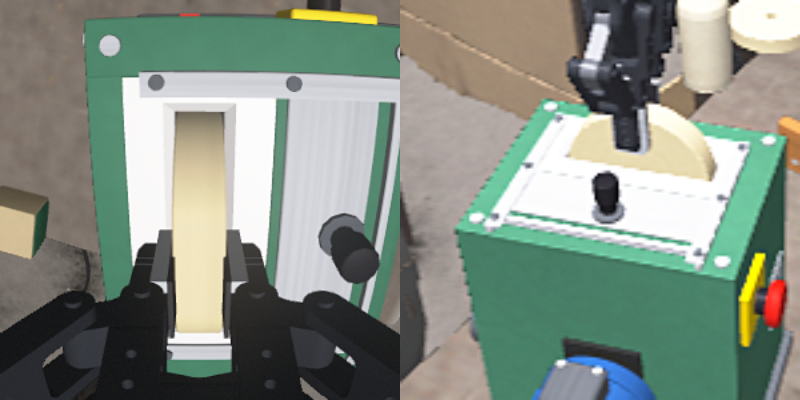

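The disc sits in the throat, square and centred, with the shutter open. The wheel is carrying about 16 N, which puts it about 4.5 mm down. I'm handing in.

```bash
python3 -c "
from h import *
print(ctrl.finish_job())"
```

```text
the job is handed in; nothing more can be done
None
```

I handed the job in with the shutter fully open and the brass disc held in the window, pressing the wheel with about 16 N. That puts the wheel roughly 4.5 mm down, judging from the force and the tool height. Both aluminium discs were still in the rack, and the hand-in returned no verdict.

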